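# Open the medicine bag's combination padlock and hold it up

## Task

The padlock of the medicine bag lies in its blue cradle: turn its black dial, click by click, until the white pointer is on the green mark, then pull the shackle straight out until it is fully open. Then take the open lock out of its cradle and finish while still holding it up in the gripper, the whole lock well clear of the cradle and at least 10 cm above the table, still and still open; leave the two vials and the dropper bottle standing where they are.

Things in the scene. Friction and masses are not known exactly. Their poses are not given: they have to be found in the camera images.
- lock_center (a point): centre of the padlock's steel body, a rounded block 60 (x) x 62 (y) x 32 (z) mm lying flat and loose in the cradle's pocket, underside 14 mm above the table (this point: 30 mm). Whole lock about 0.3 kg. z points up, out of the dial face; +y points from the dial to the shackle: the shackle pulls out along +y
- green_mark (a point): green dot, 6 mm across, on the lock's top face beside the dial, 26 mm from the dial's axis towards the shackle (lock's +y). Black ticks round the dial mark the other clicks
- dial_grip (a point): point on the dial's upright axis (through the lock's centre), 36 mm above lock_center. Black knob: a bar 12 mm thick (this frame's x), 32 mm long (its y), flat sides 25 mm high, top 44 mm above lock_center, on a flange 44 mm across whose top is 20 mm above lock_center. The frame turns with the dial; +y is the end with the white pointer
- dial (a joint): dial angle, rad, counter-clockwise positive seen from above; 0 = pointer on the green mark. Notch every 20 degrees (0.349 rad; 0 is one), in which it stays; about 0.07 N m to pass a click. Range -0.6 to 1.9; starts 0.55 to 1.45, perhaps a little off a notch, so turn it clockwise. Only within about 0.12 of 0 is the shackle free; once out, the shackle keeps the dial there
- shackle (a joint): how far the shackle is pulled out, m: 0 = locked home, 0.016 = fully open, at its stop. Friction about 1.5 N, no spring: it stays where it is left. With the dial elsewhere it gives only 1 to 2 mm
- shackle_crown (a point): middle of the shackle's crossbar, 82 mm from lock_center along the lock's +y when home (98 mm when open), at the same height. The shackle is a level U of 8 mm round bar, legs 42 mm apart (centres); the crossbar's straight part is 22 mm long, along the lock's x. Nothing lies below it; 41 mm are free between it and the cradle's wall. Axes as lock_center's
- cradle: blue cradle fixed to the table, 72 x 74 mm on a black foot 78 x 82 mm, 25 mm high, pocket 64 x 66 mm and 11 mm deep, open above; the lock's body lies in it with 2 mm free all round and can neither slide nor turn, only be lifted out. Origin under its centre on the table; axes as the lock's
- vial_red_mid (a point): middle of a standing clear vial with a red cap, 23 mm across, 48 mm tall; bystander
- vial_blue_mid (a point): middle of a standing amber vial with a blue cap, 23 mm across, 58 mm tall; bystander
- dropper_mid (a point): middle of a standing brown dropper bottle with a black top, 34 mm across, 102 mm tall; bystander
Not all that is in view belongs to the job. Leave any orange look-alike of the part that bears dropper_mid alone. Of the things that look like the part that bears lock_center, the smaller one is meant.

How it is judged:
On the way, in this order (a step that is already met when the one before it is completed fails the run):
1. the dial is turned to the green mark, with the shackle still home and the lock in its cradle (value of joint dial between -0.14 and 0.14 rad and value of joint shackle below 0.005 m and distance between lock_center and cradle below 0.042 m), for 0.2 s.
2. the shackle is pulled open (value of joint shackle above 0.012 m and value of joint dial between -0.2 and 0.2 rad), for 0.2 s.
At the end, for the whole second after the job is handed in: The lock is held in the fingers, its centre at least 10 cm and its shackle at least 9 cm above the table, clear of the cradle and at rest, with the shackle at least 12 mm out and the dial within 0.2 rad of the green mark; the two vials and the dropper bottle stand within 2 cm of where they were (all of step 2 and height (world z) of lock_center above 0.1 m and height (world z) of shackle_crown above 0.09 m and contact force between lock and the fingers above 2 N and contact force between lock and cradle below 0.1 N and linear speed of lock below 0.05 m/s and distance of each of vial_red_mid, vial_blue_mid, dropper_mid from where it was at the start of the episode below 0.02 m and angle between each of vial_red_mid, vial_blue_mid, dropper_mid's own z axis and vertical below 0.3 rad); the arm keeps its last pose, push and grip.
It fails at once if a vial or the dropper bottle is knocked over or shoved away (distance of any of vial_red_mid, vial_blue_mid, dropper_mid from where it was at the start of the episode above 0.03 m or angle between any of vial_red_mid, vial_blue_mid, dropper_mid's own z axis and vertical above 0.5 rad).
It also fails if it takes over 42 s, if anything falls off the work surface, if the arm or the gripper's body presses on something with over 40 N, if the wrist force passes 120 N, or if a joint passes its speed limit or range.

## Robot

A 6-joint arm with a two-finger parallel gripper is mounted at the origin on the work surface; the furniture and walls round the work are solid. World frame = base frame: x ahead of the robot, y to its left, z up, the work surface at z = 0. Lengths are in m, angles in rad, forces in N, time in s.
With the tool pointing down it reaches from about 0.275 to 0.85 m from the base axis. Payload 5.2 kg.
Tool frame: the origin (TCP) lies midway between the tips of the shut fingers; the grasp point (between the pads) lies 19 mm behind it; z points along the fingers, y is the line along which they close (so a half turn about z gives the same grasp; the last joint's range is limited). The gripper opens to 85 mm and grips with 20 to 120 N. Pads are 22 mm wide; open, the fingers measure 114 mm over their backs; the gripper's body (76 mm by 85 mm) begins 54 mm behind the grasp point. The pads swing forward as they close: fully open they stand 13 mm farther back than shut.
Start: joints at [-1.548, 0.259, 1.535, -0, 1.348, -0.203], TCP at [0.123, -0.536, 0.231] pointing down, gripper open.
Joint ranges: [-3.14, 3.14], [-0.91, 2.08], [0.19, 2.58], [-1.22, 4.36], [0.22, 2.71], [-3.12, 3.12]. Speed limits (rad/s): [2.57, 2.57, 3.14, 3.14, 3.14, 3.14].

## Interface

Orientations are given as a unit quaternion [x, y, z, w].
In Python, from workcell import manip, capture gives the robot as it stands.
- The arm moves only by the tool jog_arm, never from a script. Its arguments are lists of equal length, an entry for each row: "xyz": the shift along the tool's x, y, z in units of 40 mm (1.0 is 40 mm), a list of three; "delta_rot": the turn, a rotation vector about the tool's x, y, z in units of 8 degrees (1.0 is 8 degrees), a list of three; "grip": the opening in per cent of the stroke, from 0 (shut) to 100 (fully open). A call has 1 to 5 rows; each row shifts and turns the commanded pose from where the row before left it, along the tool's axes as they then stand; what a row does not reach is not made up. A row lasts 1/10 s, in which the tool goes at most 50 mm and 8.59 degrees, less where a joint would pass 70% of its speed; a pose out of reach is approached as far as the arm can. A call is refused whole if a number of a shift passes 1 or a number of a turn 1, either way. A call with a gripper value outside its range is refused whole. The fingers move at their own pace and stop on an object; "newtons" is the grip in N (left out, the last holds). Time passes only in rows, so rows that do not move let the fingers close. It gives the time, the measured TCP pose, the force, the opening and the grip force at its end, in the units of the state.
- manip.state(): the state, without advancing time (a new reading comes with each control period).
- capture(name): name is "side" or "top" or "wrist"; returns a dict with "image" (420x560x3 uint8, blue, green, red), "K" (3x3 intrinsics, pixels), "dist_coeffs" ([k1, k2, p1, p2, k3] as OpenCV has them; the pictures are not rectified), "rvec" (rotation vector, rad) and "tvec" (3), from world to camera coordinates, as OpenCV has them; the wrist camera has in their place "T_tool_cam" (4x4, takes a point from camera to tool coordinates, whose origin is the TCP and whose axes are the flange's). Camera axes: x right, y down, z forward; pixel columns grow to the right and rows downward; lengths in m; the calibration is good to about 2 mm. A picture is of the moment at which its call begins: read the wrist's pose just before it. There is no depth.
- manip.hand_in(): hands the job in; it is judged then, once.
The state is a dict: "t": time; "joints": joint angles; "joint_vel": joint speeds; "effort": joint torques, N m; "position": TCP position; "orientation": TCP orientation; "force": force on the tool from outside, world axes, zero at the start; "wrist_torque": the same for the moment, N m; "width": finger opening in m; "gripper_force": force on a finger pad.
Only numpy, scipy, OpenCV 4.12 (cv2) and the standard library are available. Lean on these libraries where they do the work, as an engineer would, in place of code of your own. Each camera call takes 0.05 s, during which the arm holds its last target. There are 200 camera calls.

## Working session

There is one attempt and no reset: what is moved stays moved. The work goes in short steps, Python scripts to look and compute and a tool call to move; the robot and the scene stay as the last step left them, time stands still between calls to the robot, and variables do not carry over. Pictures are saved under pics/ and viewed, at most 12 in all, crops included, and the job is handed in when it is done.

Besides the shell and the picture viewer there is one more tool, called after "Request:" in YAML: its name, and indented under it one key for each argument. jog_arm: Moves the arm, as the interface text tells. Its arguments: {"type":"object","properties":{"xyz":{"type":"array","items":{"type":"array","items":{"type":"number"}}},"delta_rot":{"type":"array","items":{"type":"array","items":{"type":"number"}}},"grip":{"type":"array","items":{"type":"number"}},"newtons":{"type":"number"}},"required":["xyz","delta_rot","grip"]}

```bash
mkdir -p pics; cat > h.py <<'E'
import numpy as np,cv2
from workcell import manip,capture
from scipy.spatial.transform import Rotation as R
def ray(c,uv):
    p=cv2.undistortPoints(np.array(uv,float).reshape(-1,1,2),c["K"],c["dist_coeffs"]).reshape(-1,2)
    d=np.c_[p,np.ones(len(p))]
    if "T_cam" in c: return d@c["T_cam"][:3,:3].T, c["T_cam"][:3,3]
    M=cv2.Rodrigues(np.array(c["rvec"],float))[0]
    return d@M, -M.T@np.array(c["tvec"],float).ravel()
def onplane(c,uv,z):
    d,o=ray(c,uv); return o+d*((z-o[2])/d[:,2])[:,None]
def wrist():
    s=manip.state(); c=capture("wrist"); T=np.eye(4);T[:3,:3]=R.from_quat(s["orientation"]).as_matrix();T[:3,3]=s["position"]
    c["T_cam"]=T@np.array(c["T_tool_cam"]); return c
E
python3 - <<'E'
from h import *
import pickle
cs={n:capture(n) for n in("top","side")}
pickle.dump(cs,open("c0.pkl","wb"))
im=np.hstack([cs["top"]["image"],cs["side"]["image"]])
cv2.imwrite("pics/top0.png",cs["top"]["image"]);cv2.imwrite("pics/side0.png",cs["side"]["image"])
s=manip.state();print(s)
E
```

```text
{'t': 0.1, 'joints': array([-1.54781325e+00,  2.59278970e-01,  1.53594835e+00,  2.56943307e-05,
        1.34798088e+00, -2.02811279e-01]), 'joint_vel': array([ 0.00073916, -0.000195  , -0.00394678,  0.00012837, -0.00075833,
        0.00061173]), 'effort': array([ 2.04937292e-03, -4.46970820e+01, -2.91248649e+01, -3.33649077e-04,
        6.22458028e-03,  2.14621323e-06]), 'position': array([ 0.1231494 , -0.53557176,  0.2305632 ]), 'orientation': array([ 9.93633877e-01,  1.12654634e-01,  8.50087956e-05, -8.03382481e-04]), 'force': array([ 0.07922123, -0.141521  ,  0.59883625]), 'wrist_torque': array([ 0.00524903,  0.02910881, -0.02445704]), 'gripper_force': 0.0, 'width': 0.08542831215490522}
```

View pics/top0.png

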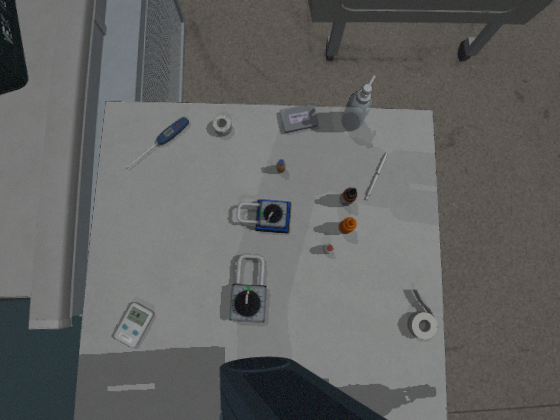

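View pics/side0.png

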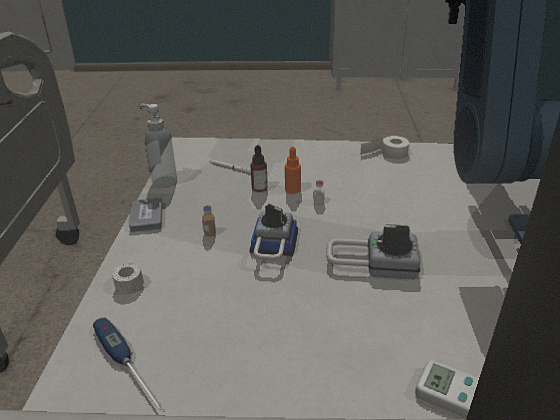

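Top view: the target lock is at (272,214) in a blue cradle, with its shackle to the left at (245,212). The larger look-alike is at (248,300) and has no cradle, so I rule it out. The brown dropper is at (349,196), its orange look-alike at (348,225), the red vial at (329,248) and the blue vial at (281,167).

```bash
python3 - <<'E'
from h import *
import pickle
cs=pickle.load(open("c0.pkl","rb"));c=cs["top"]
hsv=cv2.cvtColor(c["image"],cv2.COLOR_BGR2HSV)
m=cv2.inRange(hsv,(100,150,50),(130,255,255)); m[:190]=0;m[240:]=0;m[:,:240]=0;m[:,300:]=0
p=np.argwhere(m)[:,::-1]
w=onplane(c,p,0.025)[:,:2].astype(np.float32)
print(len(p),cv2.minAreaRect(w))
r=cv2.minAreaRect(p.astype(np.float32));print(r)
for n,uv,z in[("dial",(273,213),.07),("crown",(237,212),.03),("drop",(349,196),.05),("orange",(348,225),.05),("red",(329,248),.03),("blue",(281,166),.03),("big",(248,300),.03),("bigcrown",(251,257),.03)]:
    print(n,onplane(c,[uv],z)[0].round(3))
print(ray(c,[(0,0)])[1])
cv2.imwrite("pics/crop0.png",cv2.resize(c["image"][185:245,225:305],None,fx=9,fy=9,interpolation=cv2.INTER_CUBIC))
E
```

```text
205 ((0.5463991165161133, -0.028768133372068405), (0.07524073868989944, 0.07212132215499878), 83.651123046875)
((272.8172302246094, 215.193115234375), (31.557283401489258, 29.81332778930664), 4.763641834259033)
dial [ 0.543 -0.029  0.07 ]
crown [0.555 0.056 0.03 ]
drop [ 0.584 -0.209  0.05 ]
orange [ 0.515 -0.203  0.05 ]
red [ 0.464 -0.159  0.03 ]
blue [ 0.666 -0.051  0.03 ]
big [0.35  0.032 0.03 ]
bigcrown [0.448 0.024 0.03 ]
[ 0.39244484 -0.02700477  0.92235292]
```

View pics/crop0.png

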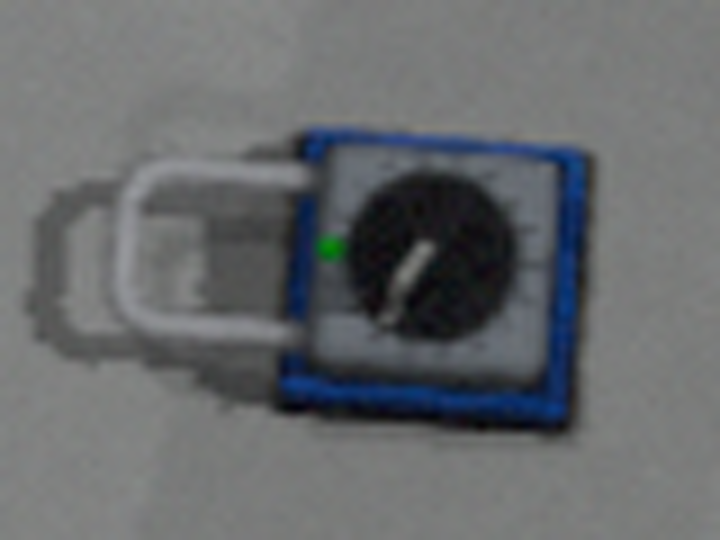

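The crop confirms the choice: the small lock sits in the blue cradle, with the green dot at crop (332,248) and the dial centre at about (430,255). The pointer end is at (388,322), roughly 70° counter-clockwise of green. Next I move to hover above it.

Request:
jog_arm:
  xyz:
    - [0.82, -0.62, 0]
    - [0.82, -0.62, 0]
    - [0.82, -0.62, 0]
    - [0.82, -0.62, 0]
    - [0.82, -0.62, 0]
  delta_rot:
    - [0, 0, 0]
    - [0, 0, 0]
    - [0, 0, 0]
    - [0, 0, 0]
    - [0, 0, 0]
  grip: [100, 100, 100, 100, 100]

```text
t: 0.6
position: [0.2559, -0.3769, 0.231]
orientation: [0.994, 0.112, -0.0, -0.0]
force: [0.4, -0.4, 0.7]
width: 0.0854
gripper_force: 0.0
```

Request:
jog_arm:
  xyz:
    - [0.82, -0.62, 0]
    - [0.82, -0.62, 0]
    - [0.82, -0.62, 0]
    - [0.82, -0.62, 0]
    - [0.82, -0.62, 0]
  delta_rot:
    - [0, 0, 0]
    - [0, 0, 0]
    - [0, 0, 0]
    - [0, 0, 0]
    - [0, 0, 0]
  grip: [100, 100, 100, 100, 100]

```text
t: 1.1
position: [0.388, -0.2193, 0.2311]
orientation: [0.994, 0.113, -0.0, -0.0]
force: [-0.3, -1.2, 0.9]
width: 0.0855
gripper_force: 0.0
```

Request:
jog_arm:
  xyz:
    - [0.82, -0.62, 0]
    - [0.82, -0.62, 0]
    - [0.82, -0.62, 0]
    - [0.82, -0.62, 0]
    - [0.82, -0.62, 0]
  delta_rot:
    - [0, 0, 0]
    - [0, 0, 0]
    - [0, 0, 0]
    - [0, 0, 0]
    - [0, 0, 0]
  grip: [100, 100, 100, 100, 100]

```text
t: 1.6
position: [0.52, -0.0617, 0.231]
orientation: [0.994, 0.113, -0.0, -0.0]
force: [0.6, -1.0, 0.2]
width: 0.0855
gripper_force: 0.0
```

Request:
jog_arm:
  xyz:
    - [0, 0, 0]
    - [0, 0, 0]
    - [0, 0, 0]
    - [0, 0, 0]
    - [0, 0, 0]
  delta_rot:
    - [0, 0, -1]
    - [0, 0, -1]
    - [0, 0, -1]
    - [0, 0, -1]
    - [0, 0, -1]
  grip: [80, 60, 60, 60, 60]

```text
t: 2.1
position: [0.5191, -0.0631, 0.2308]
orientation: [0.894, 0.448, -0.0, -0.0]
force: [-0.2, 0.2, -0.1]
width: 0.0512
gripper_force: 0.0
```

Request:
jog_arm:
  xyz:
    - [0, 0, 0]
    - [0, 0, 0]
    - [0, 0, 0]
    - [0, 0, 0]
    - [0, 0, 0]
  delta_rot:
    - [0, 0, -1]
    - [0, 0, -1]
    - [0, 0, -1]
    - [0, 0, -1]
    - [0, 0, -1]
  grip: [60, 60, 60, 60, 60]

```text
t: 2.6
position: [0.5191, -0.0632, 0.2309]
orientation: [0.687, 0.727, -0.0, -0.0]
force: [-0.4, 0.2, 0.9]
width: 0.0514
gripper_force: 0.0
```

Request:
jog_arm:
  xyz:
    - [0, 0, 0]
    - [0, 0, 0]
    - [0, 0, 0]
    - [0, 0, 0]
    - [0, 0, 0]
  delta_rot:
    - [0, 0, -1]
    - [0, 0, -1]
    - [0, 0, -1]
    - [0, 0, -1]
    - [0, 0, -1]
  grip: [60, 60, 60, 60, 60]

```text
t: 3.1
position: [0.5191, -0.0632, 0.2308]
orientation: [0.397, 0.918, -0.0, -0.001]
force: [0.1, -1.3, -0.0]
width: 0.0519
gripper_force: 0.0
```

Request:
jog_arm:
  xyz:
    - [0, 0, 0]
    - [0, 0, 0]
    - [0, 0, 0]
    - [0, 0, 0]
  delta_rot:
    - [0, 0, -1]
    - [0, 0, -1]
    - [0, 0, -0.6]
    - [0, 0, 0]
  grip: [60, 60, 60, 60]

```text
t: 3.5
position: [0.5191, -0.0632, 0.2309]
orientation: [0.227, 0.974, 0.0, -0.0]
force: [-0.1, -0.2, -0.8]
width: 0.0513
gripper_force: 0.0
```

```bash
python3 - <<'E'
from h import *
import pickle
c=wrist();s=manip.state();pickle.dump((c,s),open("c1.pkl","wb"))
cv2.imwrite("pics/w1.png",c["image"])
print(s["t"],s["position"],s["joints"],R.from_quat(s["orientation"]).as_matrix().round(3),s["width"])
hsv=cv2.cvtColor(c["image"],cv2.COLOR_BGR2HSV)
m=cv2.inRange(hsv,(45,120,60),(75,255,255));n,l,st,ce=cv2.connectedComponentsWithStats(m)
for i in range(1,n):
  if st[i,4]>20: print("green",st[i],ce[i],onplane(c,[ce[i]],.046))
E
```

```text
3.55 [ 0.51915665 -0.06326939  0.23098275] [-3.34738119e-01  2.10698042e-01  1.59856411e+00 -9.90576054e-06
  1.33308300e+00 -1.44518038e+00] [[-0.896  0.444 -0.001]
 [ 0.444  0.896  0.   ]
 [ 0.001 -0.    -1.   ]] 0.05120557757747171
green [300  10   7   9  56] [302.94642857  14.19642857] [[0.37943061 0.03074019 0.046     ]]
green [340 186   6   5  22] [342.13636364 187.95454545] [[ 0.55127212 -0.00194746  0.046     ]]
```

View pics/w1.png

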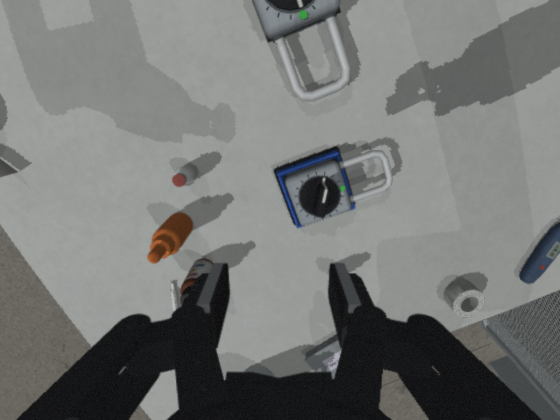

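Wrist view: the lock is at about (320,193), the green dot at (342,188) and the pointer at about (323,188). The shackle points right to (388,170). Next I refine the centre, yaw and pointer angle.

```bash
python3 - <<'E'
from h import *
import pickle
c,s=pickle.load(open("c1.pkl","rb"))
im=c["image"];hsv=cv2.cvtColor(im,cv2.COLOR_BGR2HSV)
m=cv2.inRange(hsv,(100,140,30),(130,255,255));x=np.zeros_like(m);x[140:235,265:365]=1;m*=x
p=np.argwhere(m)[:,::-1];w=onplane(c,p,.025)[:,:2].astype(np.float32)
print("blue",len(p),cv2.minAreaRect(w))
# dark flange disc, z=.05
m=cv2.inRange(im,(0,0,0),(62,62,62));m&=~cv2.inRange(hsv,(100,140,0),(130,255,255));x[:]=0;cv2.circle(x,(320,195),26,1,-1);m*=x
ct=max(cv2.findContours(m,0,1)[0],key=cv2.contourArea)
w=onplane(c,ct.reshape(-1,2),.05)[:,:2].astype(np.float32);print("disc",cv2.fitEllipse(w))
g=cv2.inRange(im,(120,120,120),(255,255,255));x[:]=0;cv2.circle(x,(321,193),17,1,-1);g*=x
p=np.argwhere(g)[:,::-1];w=onplane(c,p,.074)[:,:2];print("ptr",len(p),w.mean(0))
l=cv2.fitLine(w.astype(np.float32),2,0,.01,.01).ravel();print(l,np.degrees(np.arctan2(l[1],l[0])))
print(w[[w[:,0].argmin(),w[:,0].argmax()]])
cv2.imwrite("pics/w1c.png",cv2.resize(im[145:240,265:400],None,fx=5.5,fy=5.5,interpolation=cv2.INTER_CUBIC))
E
```

```text
blue 763 ((0.5460204482078552, -0.028469383716583252), (0.07442137598991394, 0.07413382828235626), 83.96556854248047)
disc ((0.5473513603210449, -0.02901911549270153), (0.041480325162410736, 0.04320661723613739), 108.74127960205078)
ptr 39 [ 0.53895889 -0.02217157]
[ 0.9113552  -0.41162083  0.5389589  -0.02217157] -24.306692
[[ 0.52442236 -0.01722414]
 [ 0.54714921 -0.02714929]]
```

View pics/w1c.png

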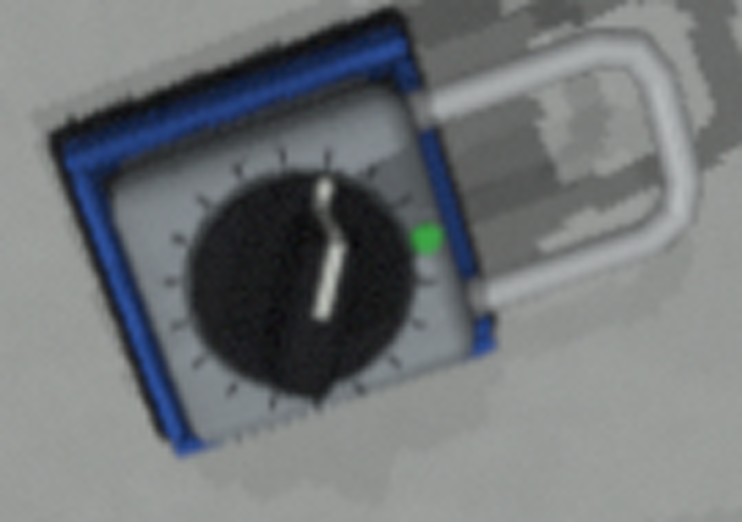

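The crop shows a bent pointer: a stripe on the knob top from (320,318) to (338,245), ending in a flange dot at (324,185), near the third tick (~60°). I'll compute each part at its own height.

```bash
python3 - <<'E'
from h import *
import pickle
c,s=pickle.load(open("c1.pkl","rb"))
q=lambda x,y,z:onplane(c,[(265+x/5.5-.4,145+y/5.5-.4)],z)[0,:2]
a=q(320,318,.074);b=q(338,245,.074);d=q(324,185,.050);g=q(427,238,.046);cr=q(672,130,.034)
C=np.array([.5463,-.0287])
for n,p in dict(a=a,b=b,dot=d,green=g,crown=cr).items(): print(n,p,np.degrees(np.arctan2(*(p-C)[::-1])),np.hypot(*(p-C)))
print("stripe",np.degrees(np.arctan2(*(b-a)[::-1])))
for t in [(372,170),(328,155),(283,155),(240,170),(415,322),(396,362)]:
  p=q(*t,.046);print(np.degrees(np.arctan2(*(p-C)[::-1])),np.hypot(*(p-C)))
M=R.from_quat(s["orientation"]).as_matrix();print("tool shift units",M.T@(np.r_[C,.1]-s["position"])/.04,"toolx",np.degrees(np.arctan2(M[1,0],M[0,0])))
E
```

```text
a [ 0.54745795 -0.02752522] 45.413153526687736 0.0016495316569771147
b [ 0.53617969 -0.01902984] 136.30300459313594 0.013997591067581864
dot [ 0.53130932 -0.01607181] 139.88912725051878 0.019600810141801518
green [ 0.55123512 -0.0018136 ] 79.59888628136086 0.027335579332382155
crown [0.55620818 0.05272862] 83.0623948672755 0.08202921082726677
stripe 143.01100157928963
119.18157018121724 0.025690424726230367
140.22654220565576 0.02479105371955441
160.85673580009038 0.02426076956629248
-178.0321614091776 0.02391454636870329
41.9758672657193 0.026948278843832746
23.27796095805674 0.028525794664302682
tool shift units [-0.22643357  1.0760744   3.27428916] toolx 153.62378636949117
```

The dial is at about 60° (3 clicks), the centre is about (0.547, −0.029), and the knob axis is at about 142°. I'll align, then descend.

Request:
jog_arm:
  xyz:
    - [-0.12, 0.54, 0]
    - [-0.12, 0.54, 0]
    - [0, 0, 0]
    - [0, 0, 0.8]
    - [0, 0, 0.8]
  delta_rot:
    - [0, 0, 0]
    - [0, 0, 0]
    - [0, 0, 0.75]
    - [0, 0, 0.7]
    - [0, 0, 0]
  grip: [50, 50, 50, 50, 50]

```text
t: 4.05
position: [0.548, -0.0288, 0.1674]
orientation: [0.327, 0.945, 0.0, 0.001]
force: [-0.4, -0.2, -0.5]
width: 0.0428
gripper_force: 0.0
```

Request:
jog_arm:
  xyz:
    - [0, 0, 0.8]
    - [0, 0, 0.5]
    - [0, 0, 0]
    - [0, 0, 0]
  delta_rot:
    - [0, 0, 0]
    - [0, 0, 0]
    - [0, 0, 0]
    - [0, 0, 0]
  grip: [50, 50, 50, 50]

```text
t: 4.45
position: [0.5472, -0.0288, 0.1155]
orientation: [0.325, 0.946, -0.0, -0.0]
force: [-0.2, 0.8, 0.2]
width: 0.0426
gripper_force: 0.0
```

```bash
python3 - <<'E'
from h import *
c=wrist();s=manip.state()
print(s["t"],s["position"],s["force"],s["width"])
cv2.imwrite("pics/w2.png",c["image"])
E
```

```text
4.5 [ 0.54789319 -0.02904839  0.11634652] [ 0.60254788 -0.65649116 -0.64133349] 0.04257686733682481
```

View pics/w2.png

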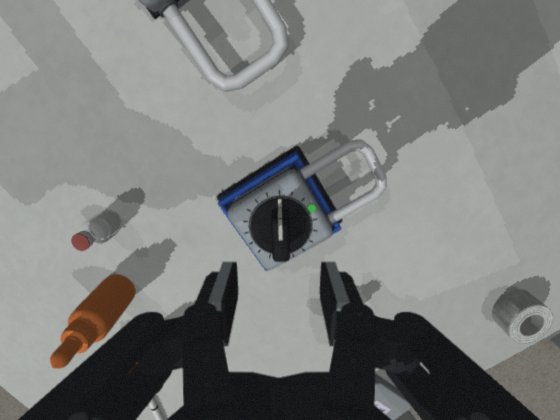

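Wrist view: the knob bar is vertical at column 281, midway between the fingers (237/322 → 280), so it is aligned. Descend, grip gently, and turn.

Request:
jog_arm:
  xyz:
    - [0, 0, 0.6]
    - [0, 0, 0.6]
    - [0, 0, 0.35]
    - [0, 0, 0]
  delta_rot:
    - [0, 0, 0]
    - [0, 0, 0]
    - [0, 0, 0]
    - [0, 0, 0]
  grip: [50, 50, 50, 50]
  newtons: 30

```text
t: 4.9
position: [0.5468, -0.0288, 0.053]
orientation: [0.325, 0.946, -0.0, -0.001]
force: [0.7, -0.3, 0.4]
width: 0.043
gripper_force: 0.0
```

Request:
jog_arm:
  xyz:
    - [0, 0, 0]
    - [0, 0, 0]
    - [0, 0, 0]
    - [0, 0, 0]
    - [0, 0, 0]
  delta_rot:
    - [0, 0, 0]
    - [0, 0, 0]
    - [0, 0, 0]
    - [0, 0, 0]
    - [0, 0, 0]
  grip: [30, 10, 0, 0, 0]
  newtons: 30

```text
t: 5.4
position: [0.5486, -0.0291, 0.0551]
orientation: [0.324, 0.946, 0.0, 0.002]
force: [0.8, 0.4, 6.7]
width: 0.011
gripper_force: 35.2
```

Request:
jog_arm:
  xyz:
    - [0, 0, -0.04]
    - [0, 0, 0]
    - [0, 0, 0]
    - [0, 0, 0]
    - [0, 0, 0]
  delta_rot:
    - [0, 0, 0]
    - [0, 0, 0.75]
    - [0, 0, 0.75]
    - [0, 0, 0.75]
    - [0, 0, 0.75]
  grip: [0, 0, 0, 0, 0]

```text
t: 5.9
position: [0.5477, -0.0294, 0.0553]
orientation: [0.516, 0.857, -0.0, 0.001]
force: [3.7, -4.8, -2.1]
width: 0.0113
gripper_force: 35.1
```

Request:
jog_arm:
  xyz:
    - [0, 0, 0]
    - [0, 0, 0]
    - [0, 0, 0]
    - [0, 0, 0]
    - [0, 0, 0]
  delta_rot:
    - [0, 0, 0.75]
    - [0, 0, 0.75]
    - [0, 0, 0.75]
    - [0, 0, 0.75]
    - [0, 0, 0.75]
  grip: [0, 0, 0, 0, 0]

```text
t: 6.4
position: [0.5476, -0.0292, 0.0552]
orientation: [0.72, 0.694, 0.0, 0.001]
force: [0.9, -1.1, -1.3]
width: 0.0111
gripper_force: 34.1
```

Request:
jog_arm:
  xyz:
    - [0, 0, 0]
    - [0, 0, 0]
    - [0, 0, 0]
  delta_rot:
    - [0, 0, 0.75]
    - [0, 0, 0]
    - [0, 0, 0]
  grip: [0, 0, 0]

```text
t: 6.7
position: [0.5472, -0.0289, 0.0551]
orientation: [0.753, 0.658, 0.0, 0.0]
force: [0.2, -0.9, 1.0]
width: 0.0115
gripper_force: 34.2
```

```bash
python3 - <<'E'
from h import *
c=wrist();s=manip.state();M=R.from_quat(s["orientation"]).as_matrix()
print(s["t"],s["position"],s["force"],s["wrist_torque"],s["width"],np.degrees(np.arctan2(M[1,0],M[0,0])))
cv2.imwrite("pics/w3.png",c["image"])
E
```

```text
6.75 [ 0.54729268 -0.02893797  0.05517194] [ 1.4472909  -0.448107    1.53316829] [-0.11573605 -0.03490694 -0.0083801 ] 0.01102810038403386 82.28048903140454
```

View pics/w3.png

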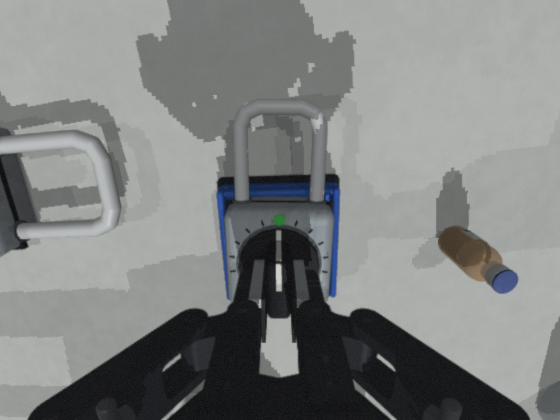

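The pointer at (279,238) is in line with the green mark at (279,219), and the shackle is still home with its crown at about (282,108). I'll release, lift and locate the crown.

Request:
jog_arm:
  xyz:
    - [0, 0, 0]
    - [0, 0, 0]
    - [0, 0, 0]
    - [0, 0, -0.6]
    - [0, 0, -0.9]
  delta_rot:
    - [0, 0, 0]
    - [0, 0, 0]
    - [0, 0, 0]
    - [0, 0, 0]
    - [0, 0, 0]
  grip: [20, 40, 45, 45, 45]

```text
t: 7.25
position: [0.5451, -0.0284, 0.1133]
orientation: [0.754, 0.657, -0.002, -0.002]
force: [0.7, 0.1, -0.2]
width: 0.0385
gripper_force: 0.0
```

Request:
jog_arm:
  xyz:
    - [0, 0, -0.9]
    - [0, 0, 0]
    - [0, 0, 0]
  delta_rot:
    - [0, 0, 0]
    - [0, 0, 0]
    - [0, 0, 0]
  grip: [45, 45, 45]

```text
t: 7.55
position: [0.5475, -0.0289, 0.1517]
orientation: [0.754, 0.657, 0.001, 0.001]
force: [0.4, 0.6, 0.1]
width: 0.0387
gripper_force: 0.0
```

```bash
python3 - <<'E'
from h import *
c=wrist();s=manip.state();M=R.from_quat(s["orientation"]).as_matrix()
print(s["t"],s["position"],s["force"],s["width"],np.degrees(np.arctan2(M[1,0],M[0,0])))
im=c["image"];hsv=cv2.cvtColor(im,cv2.COLOR_BGR2HSV)
m=cv2.inRange(hsv,(45,120,60),(75,255,255));n,l,st,ce=cv2.connectedComponentsWithStats(m)
for i in range(1,n):
  if st[i,4]>20: print("green",ce[i],onplane(c,[ce[i]],.046))
m=cv2.inRange(hsv,(100,140,30),(130,255,255));
n,l,st,ce=cv2.connectedComponentsWithStats(m);i=max(range(1,n),key=lambda i:st[i,4]);p=np.argwhere(l==i)[:,::-1]
print("blue",st[i],cv2.minAreaRect(onplane(c,p,.025)[:,:2].astype(np.float32)))
for u in [(.5556,.0526,.03),(.547,-.029,.074)]:
  T=np.linalg.inv(c["T_cam"]);print(cv2.projectPoints(np.array([u]),cv2.Rodrigues(T[:3,:3])[0],T[:3,3],c["K"],c["dist_coeffs"])[0].ravel())
cv2.imwrite("pics/w4.png",im)
E
```

```text
7.6 [ 0.54661987 -0.0287039   0.15047767] [-0.92888914  0.24906185 -0.24066178] 0.038439517173930994 82.15192457532784
green [ 69.29230769 167.8       ] [[0.38071386 0.0311411  0.046     ]]
green [278.025 178.325] [[ 0.55171552 -0.00240376  0.046     ]]
blue [308 157  11  80 401] ((0.5801070928573608, -0.029641062021255493), (0.07480385154485703, 0.008766231127083302), 84.42436981201172)
[273.51961361 107.87417879]
[276.6880992  221.36268739]
```

View pics/w4.png

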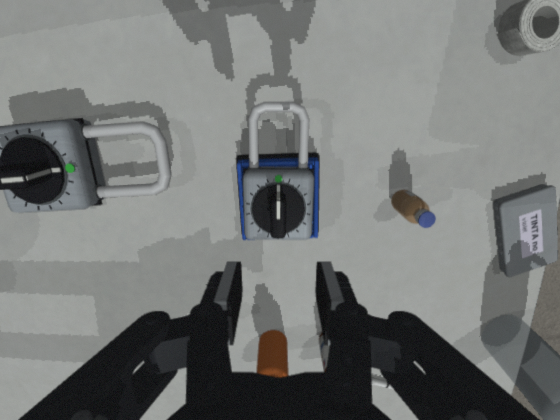

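Released: the pointer stripe runs (278,190)–(278,220) and still points at green (278,178); the crown is at about (279,108). I'll shift over the crown and turn 90°.

Request:
jog_arm:
  xyz:
    - [0.7, 0, 0]
    - [0.7, 0, 0]
    - [0.66, 0.02, 0]
    - [0, 0, 0]
    - [0, 0, 0]
  delta_rot:
    - [0, 0, 0]
    - [0, 0, 0]
    - [0, 0, 0]
    - [0, 0, -1]
    - [0, 0, -1]
  grip: [45, 45, 45, 45, 45]

```text
t: 8.1
position: [0.5579, 0.0538, 0.1488]
orientation: [0.652, 0.758, -0.001, -0.002]
force: [0.6, -0.5, -0.1]
width: 0.0386
gripper_force: 0.0
```

Request:
jog_arm:
  xyz:
    - [0, 0, 0]
    - [0, 0, 0]
    - [0, 0, 0]
    - [0, 0, 0]
    - [0, 0, 0]
  delta_rot:
    - [0, 0, -1]
    - [0, 0, -1]
    - [0, 0, -1]
    - [0, 0, -1]
    - [0, 0, -1]
  grip: [45, 45, 45, 45, 45]

```text
t: 8.6
position: [0.5579, 0.0528, 0.1488]
orientation: [0.354, 0.935, -0.001, -0.002]
force: [0.1, 0.7, 0.1]
width: 0.0381
gripper_force: 0.0
```

Request:
jog_arm:
  xyz:
    - [0, 0, 0]
    - [0, 0, 0]
    - [0, 0, 0]
    - [0, 0, 0]
    - [0, 0, 0]
  delta_rot:
    - [0, 0, -1]
    - [0, 0, -1]
    - [0, 0, -1]
    - [0, 0, -1]
    - [0, 0, -0.25]
  grip: [45, 45, 45, 45, 45]

```text
t: 9.1
position: [0.5579, 0.0528, 0.1488]
orientation: [0.066, 0.998, 0.0, -0.002]
force: [-0.2, 0.1, -0.2]
width: 0.0385
gripper_force: 0.0
```

Request:
jog_arm:
  xyz:
    - [0, 0, 0.75]
    - [0, 0, 0.75]
    - [0, 0, 0]
    - [0, 0, 0]
  delta_rot:
    - [0, 0, 0]
    - [0, 0, 0]
    - [0, 0, 0]
    - [0, 0, 0]
  grip: [45, 45, 45, 45]

```text
t: 9.5
position: [0.558, 0.0528, 0.0897]
orientation: [0.069, 0.998, 0.0, -0.002]
force: [0.2, -0.4, 0.3]
width: 0.0387
gripper_force: 0.0
```

```bash
python3 - <<'E'
from h import *
c=wrist();s=manip.state();M=R.from_quat(s["orientation"]).as_matrix()
print(s["t"],s["position"],s["force"],s["width"],np.degrees(np.arctan2(M[1,0],M[0,0])))
cv2.imwrite("pics/w5.png",c["image"])
E
```

```text
9.55 [0.55919004 0.05266677 0.0909627 ] [-0.09913803 -0.17010817  1.03613987] 0.03874351287500999 172.14093951649488
```

View pics/w5.png

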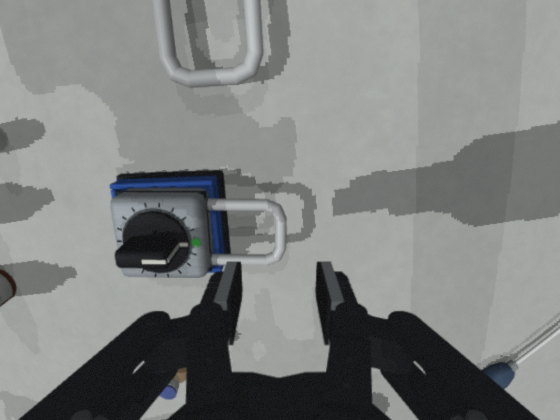

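Wrist view: the crossbar is at column 280, centred between the fingers, with its middle at about (280,231). I'll check that row against the tool position.

```bash
python3 - <<'E'
from h import *
c=wrist();s=manip.state();M=R.from_quat(s["orientation"]).as_matrix()
for z in(.03,.034): 
  p=onplane(c,[(280,231)],z)[0];print(p,(M.T@(p-s["position"])/.04).round(3))
E
```

```text
[0.56034032 0.05304004 0.03      ] [-0.009  0.012  1.543]
[0.55869647 0.05324384 0.034     ] [0.033 0.011 1.443]
```

Request:
jog_arm:
  xyz:
    - [0, 0, 0.7]
    - [0, 0, 0.7]
    - [0, 0, 0.5]
    - [0, 0, 0]
    - [0, 0, 0]
  delta_rot:
    - [0, 0, 0]
    - [0, 0, 0]
    - [0, 0, 0]
    - [0, 0, 0]
    - [0, 0, 0]
  grip: [45, 45, 45, 45, 45]

```text
t: 10.1
position: [0.5601, 0.0526, 0.0161]
orientation: [0.069, 0.998, -0.0, 0.001]
force: [-1.2, -0.2, 1.0]
width: 0.0384
gripper_force: 0.0
```

Request:
jog_arm:
  xyz:
    - [0, 0, 0]
    - [0, 0, 0]
    - [0, 0, 0]
    - [0, 0, 0]
    - [0, 0, 0]
  delta_rot:
    - [0, 0, 0]
    - [0, 0, 0]
    - [0, 0, 0]
    - [0, 0, 0]
    - [0, 0, 0]
  grip: [30, 20, 0, 0, 0]
  newtons: 25

```text
t: 10.6
position: [0.5599, 0.0529, 0.0156]
orientation: [0.069, 0.998, 0.0, 0.001]
force: [1.3, 1.6, 2.3]
width: 0.0068
gripper_force: 24.7
```

Request:
jog_arm:
  xyz:
    - [0, 0.12, 0]
    - [0, 0.12, 0]
    - [0, 0.12, 0]
    - [0, 0, 0]
  delta_rot:
    - [0, 0, 0]
    - [0, 0, 0]
    - [0, 0, 0]
    - [0, 0, 0]
  grip: [0, 0, 0, 0]

```text
t: 11.0
position: [0.5614, 0.0678, 0.0149]
orientation: [0.068, 0.998, 0.0, 0.0]
force: [1.5, 1.2, 2.2]
width: 0.0072
gripper_force: 24.7
```

Request:
jog_arm:
  xyz:
    - [0, 0.05, 0]
    - [0, 0.04, 0]
    - [0, 0, 0]
  delta_rot:
    - [0, 0, 0]
    - [0, 0, 0]
    - [0, 0, 0]
  grip: [0, 0, 0]

```text
t: 11.3
position: [0.5614, 0.0705, 0.0148]
orientation: [0.068, 0.998, -0.0, -0.0]
force: [1.0, -2.0, 1.4]
width: 0.0068
gripper_force: 24.6
```

Request:
jog_arm:
  xyz:
    - [0, 0.04, 0]
    - [0, 0, 0]
    - [0, 0, 0]
  delta_rot:
    - [0, 0, 0]
    - [0, 0, 0]
    - [0, 0, 0]
  grip: [0, 0, 0]

```text
t: 11.6
position: [0.561, 0.0711, 0.0146]
orientation: [0.068, 0.998, -0.001, -0.001]
force: [-0.3, -6.9, 2.1]
width: 0.007
gripper_force: 24.9
```

```bash
python3 - <<'E'
from h import *
import pickle
s=manip.state();print(s["t"],s["position"],s["force"])
c=capture("side");w=wrist()
a=cv2.resize(c["image"][180:300,220:360],None,fx=2.8,fy=2.8)
cv2.imwrite("pics/s6.png",np.hstack([a,cv2.resize(w["image"],(400,336))[:a.shape[0]]]) if a.shape[0]==336 else a)
E
```

```text
11.6 [0.56097316 0.07108425 0.01455356] [-0.33932535 -6.86680016  2.1449174 ]
```

View pics/s6.png

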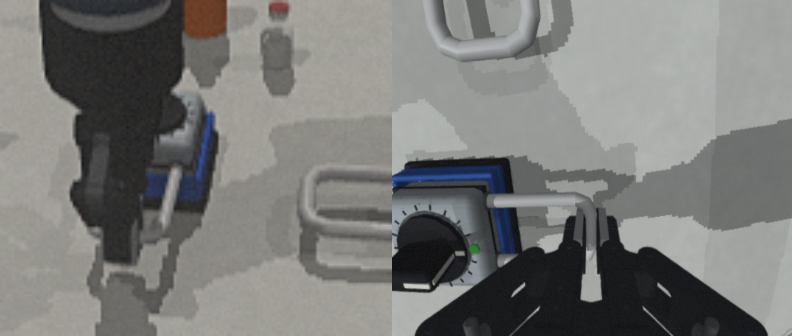

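The wrist half of the picture shows the pointer at (435,275) toward green (474,249), with the shackle legs clearly drawn out. The pull hit the stop (6.9 N after 18 mm), so the shackle is fully open. I'll release, rise and go back to the knob.

Request:
jog_arm:
  xyz:
    - [0, -0.03, 0]
    - [0, 0, 0]
    - [0, 0, 0]
    - [0, 0, -0.6]
    - [0, 0, -0.9]
  delta_rot:
    - [0, 0, 0]
    - [0, 0, 0]
    - [0, 0, 0]
    - [0, 0, 0]
    - [0, 0, 0]
  grip: [20, 40, 45, 45, 45]

```text
t: 12.2
position: [0.5595, 0.0714, 0.0733]
orientation: [0.069, 0.998, 0.0, -0.003]
force: [0.6, -0.8, -0.2]
width: 0.0381
gripper_force: 0.0
```

Request:
jog_arm:
  xyz:
    - [0, 0, -0.9]
    - [0, 0, -1]
    - [0, 0, 0]
    - [0, 0, 0]
    - [0, 0, 0]
  delta_rot:
    - [0, 0, 0]
    - [0, 0, 0]
    - [0, 0, 1]
    - [0, 0, 1]
    - [0, 0, 1]
  grip: [45, 45, 45, 45, 45]

```text
t: 12.7
position: [0.5617, 0.0713, 0.1514]
orientation: [0.277, 0.961, 0.0, 0.0]
force: [-0.2, -0.4, -0.5]
width: 0.0383
gripper_force: 0.0
```

Request:
jog_arm:
  xyz:
    - [0, 0, 0]
    - [0, 0, 0]
    - [0, 0, 0]
    - [0, 0, 0]
    - [0, 0, 0]
  delta_rot:
    - [0, 0, 1]
    - [0, 0, 1]
    - [0, 0, 1]
    - [0, 0, 1]
    - [0, 0, 1]
  grip: [45, 45, 45, 45, 45]

```text
t: 13.2
position: [0.5615, 0.0713, 0.1508]
orientation: [0.589, 0.808, 0.0, -0.0]
force: [-1.0, -0.4, -0.7]
width: 0.0384
gripper_force: 0.0
```

Request:
jog_arm:
  xyz:
    - [0, 0, 0]
    - [0, 0, 0]
    - [0, 0, 0]
    - [0, 0, 0]
    - [-0.5, 0, 0]
  delta_rot:
    - [0, 0, 1]
    - [0, 0, 1]
    - [0, 0, 1]
    - [0, 0, 0.25]
    - [0, 0, 0]
  grip: [45, 45, 45, 45, 45]

```text
t: 13.7
position: [0.5588, 0.053, 0.1508]
orientation: [0.754, 0.657, 0.0, -0.001]
force: [-0.5, 0.1, -0.4]
width: 0.0387
gripper_force: 0.0
```

Request:
jog_arm:
  xyz:
    - [-0.8, 0, 0]
    - [-0.8, 0, 0]
    - [-0.4, 0, 0]
    - [0, 0, 0]
    - [0, 0, 0]
  delta_rot:
    - [0, 0, 0]
    - [0, 0, 0]
    - [0, 0, 0]
    - [0, 0, 0]
    - [0, 0, 0]
  grip: [45, 45, 45, 45, 45]

```text
t: 14.2
position: [0.548, -0.0277, 0.1509]
orientation: [0.754, 0.657, 0.0, -0.0]
force: [0.3, 0.4, 0.5]
width: 0.0385
gripper_force: 0.0
```

```bash
python3 - <<'E'
from h import *
c=wrist();s=manip.state();M=R.from_quat(s["orientation"]).as_matrix()
print(s["t"],s["position"],s["force"],s["width"],np.degrees(np.arctan2(M[1,0],M[0,0])))
cv2.imwrite("pics/w7.png",c["image"])
E
```

```text
14.25 [ 0.54804829 -0.02731083  0.15088695] [-0.59198405 -0.70125247  0.86383793] 0.03829628608432668 82.13339278689371
```

View pics/w7.png

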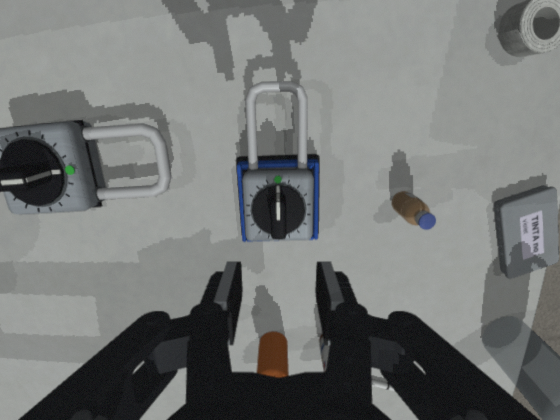

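The shackle is out (crown at row 87, was 108), the pointer is still on green, and the knob sits between the fingers at column 278. Descend, grip and lift.

Request:
jog_arm:
  xyz:
    - [0, 0, 0.9]
    - [0, 0, 0.9]
    - [0, 0, 0.58]
    - [0, 0, 0]
    - [0, 0, 0]
  delta_rot:
    - [0, 0, 0]
    - [0, 0, 0]
    - [0, 0, 0]
    - [0, 0, 0]
    - [0, 0, 0]
  grip: [45, 45, 45, 45, 30]
  newtons: 60

```text
t: 14.75
position: [0.5482, -0.0272, 0.0559]
orientation: [0.754, 0.657, -0.0, -0.0]
force: [-0.2, -0.1, 0.8]
width: 0.0266
gripper_force: 0.0
```

Request:
jog_arm:
  xyz:
    - [0, 0, 0]
    - [0, 0, 0]
    - [0, 0, 0]
    - [0, 0, 0]
    - [0, 0, 0]
  delta_rot:
    - [0, 0, 0]
    - [0, 0, 0]
    - [0, 0, 0]
    - [0, 0, 0]
    - [0, 0, 0]
  grip: [10, 0, 0, 0, 0]
  newtons: 60

```text
t: 15.25
position: [0.5486, -0.0281, 0.0568]
orientation: [0.754, 0.657, 0.001, 0.001]
force: [-1.4, 2.4, 6.6]
width: 0.0104
gripper_force: 63.1
```

Request:
jog_arm:
  xyz:
    - [0, 0, -0.15]
    - [0, 0, -0.3]
    - [0, 0, -0.3]
    - [0, 0, -0.4]
    - [0, 0, -0.4]
  delta_rot:
    - [0, 0, 0]
    - [0, 0, 0]
    - [0, 0, 0]
    - [0, 0, 0]
    - [0, 0, 0]
  grip: [0, 0, 0, 0, 0]

```text
t: 15.75
position: [0.5479, -0.0283, 0.119]
orientation: [0.754, 0.657, -0.0, 0.0]
force: [1.3, 0.3, -3.8]
width: 0.0106
gripper_force: 61.9
```

Request:
jog_arm:
  xyz:
    - [0, 0, -0.5]
    - [0, 0, -0.5]
    - [0, 0, -0.4]
    - [0, 0, -0.3]
    - [0, 0, 0]
  delta_rot:
    - [0, 0, 0]
    - [0, 0, 0]
    - [0, 0, 0]
    - [0, 0, 0]
    - [0, 0, 0]
  grip: [0, 0, 0, 0, 0]

```text
t: 16.25
position: [0.5491, -0.0285, 0.1881]
orientation: [0.754, 0.657, 0.001, 0.002]
force: [0.2, -0.7, -2.8]
width: 0.0102
gripper_force: 61.9
```

Request:
jog_arm:
  xyz:
    - [0, 0, 0]
    - [0, 0, 0]
    - [0, 0, 0]
    - [0, 0, 0]
    - [0, 0, 0]
  delta_rot:
    - [0, 0, 0]
    - [0, 0, 0]
    - [0, 0, 0]
    - [0, 0, 0]
    - [0, 0, 0]
  grip: [0, 0, 0, 0, 0]

```text
t: 16.75
position: [0.5478, -0.0281, 0.1852]
orientation: [0.754, 0.657, -0.0, -0.0]
force: [-0.3, -0.3, -2.9]
width: 0.0106
gripper_force: 61.9
```

```bash
python3 - <<'E'
from h import *
c=capture("side");w=wrist();s=manip.state();M=R.from_quat(s["orientation"]).as_matrix()
print(s["t"],s["position"],s["force"],s["width"],s["gripper_force"],s["wrist_torque"])
a=cv2.resize(c["image"][80:300,180:400],(380,380));cv2.imwrite("pics/s8.png",np.hstack([a,cv2.resize(w["image"][:400],(420,380))]))
E
```

```text
16.85 [ 0.54795578 -0.02814807  0.18548364] [-1.07374551  0.12208888 -3.48375938] 0.010688624478151833 61.88193440437317 [-0.0488113   0.01520601 -0.02050741]
```

View pics/s8.png

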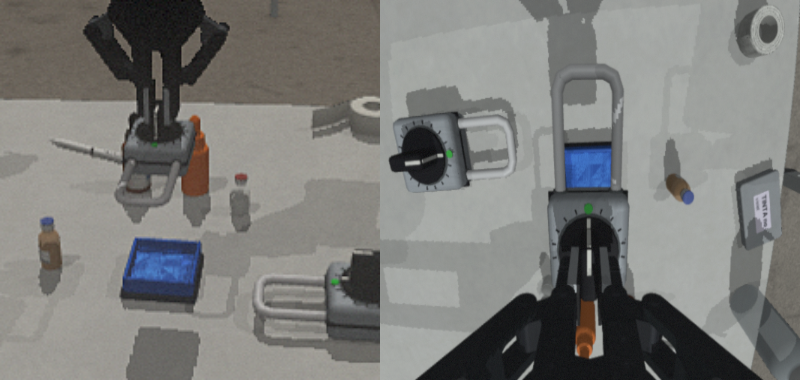

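The lock is lifted (centre at about 0.16 m), level and open, with the pointer on green; the cradle is empty and the bystanders are standing.

```bash
python3 -c "
from workcell import manip
print(manip.hand_in())"
```

```text
the job is handed in; nothing more can be done
None
```

Job handed in at about 17 s (verdict not shown): dial on the green mark, shackle fully open, lock held by its dial knob with its centre about 16 cm above the table, vials and dropper bottle not touched.

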